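# Close up the food dryer: key the crooked tray home, then key the lid onto it

## Task

The food dryer has just been washed and its top tray was put back crooked, so it is riding up on the four keys of the tray below. Turn it in place, without lifting it off, until its notches meet the keys and it drops home flat; then take the lid from the worktop and set it on top so that its notches fit over the top tray's keys and it too sits fully home. Leave the salt shaker, garlic and mug where they are.

Things in the scene. Friction and masses are not known exactly. Their poses are not given: they have to be found in the camera images.
- dryer: Food dryer, cannot move: round white base, 242 mm across, 70 mm high, dial on its front (-x) side, with a grey lower tray locked on it, exactly like the top tray and with the dryer's x and y axes. Origin: centre of the base's underside on the worktop, z up.
- dryer_rim (a point): Centre of the lower tray's rim, 106 mm above the dryer's origin: the top tray's underside comes to this height when home. Four keys (16 mm along the rim, 8 mm wide, 8 mm high) stand on the rim at 0, 90, 180, 270 degrees from the dryer's x axis. The lower tray's finger tabs are at 45, 135, 225, 315 degrees.
- tray: Loose grey top tray, 0.3 to 0.45 kg, 220 mm across, wall 8 mm thick, 36 mm from underside to rim, grate inside. Origin: centre of its underside, z up. Starts centred over the dryer but 17 to 45 degrees from the nearest fit, either way, riding 8 mm too high on the lower keys. The lower edge has four notches, 24 mm wide, 10 mm deep, at 0, 90, 180, 270 degrees from its x axis; any quarter turn fits.
- tray_tab (a point): Centre of one of the top tray's four finger tabs, at 45 degrees from its x axis; the others at 135, 225, 315. Each sticks out of the wall to 138 mm from the tray's axis, is 30 mm wide along the rim and 14 mm thick, 14 to 28 mm above the underside. A push of about 5 N on a tab's side turns the tray; within about 2 degrees of a fit it drops 8 mm and the keys stop it.
- tray_rim (a point): Centre of the top tray's rim, 36 mm above its origin. On the rim stand four keys like the lower ones, at 0, 90, 180, 270 degrees from the tray's x axis; inside them a tapered round lip, 201 mm across, rises 15 mm above the rim and centres what is put on top with about 1.5 mm play all round.
- lid: Loose round white lid, 0.25 to 0.4 kg, 220 mm across, lying right way up on the worktop to the right. Origin: centre of its underside, z up. Its wall has four notches like the tray's at 0, 90, 180, 270 degrees from its x axis. Home, its origin is at the top tray's rim; riding on the keys, 8 mm above it. Any quarter turn fits.
- lid_grip (a point): Centre of the top of the lid's grip bar, 52 mm above the lid's origin. The bar runs along the lid's x axis, 76 mm long, 16 mm thick, and stands 27 mm above the cover disc.
- salt: Bystander: glass salt shaker with a grey top, 44 mm across, 90 mm high, standing near the front edge. Origin: centre of its underside.
- garlic: Bystander: garlic bulb, 60 mm, in front of the microwave, which is about 0.3 m high and stands beyond x = 0.61 m (its handle beyond 0.57 m) from y = +0.1 to -0.33 m: keep the gripper and the carried lid clear of it. Origin: centre of its underside.
- mug: Bystander: white mug, 92 mm across, 95 mm high, handle, at the left front. Origin: centre of its underside.

How it is judged:
On the way:
1. the top tray has dropped home over the lower keys, before the lid is put on (z of tray in the frame of dryer below 0.1085 m and horizontal distance between tray and dryer below 0.006 m and angle between tray's own z axis and vertical below 0.025 rad and horizontal distance between lid and tray above 0.06 m), for 0.2 s.
At the end, for the whole second after the job is handed in: The top tray sits home on the lower tray (within 2.5 mm of its seat, 6 mm of centre, 1.4 degrees of level) and the lid sits home on the top tray to the same tolerances, both at rest (z of tray in the frame of dryer below 0.1085 m and horizontal distance between tray and dryer below 0.006 m and angle between tray's own z axis and vertical below 0.025 rad and z of lid in the frame of tray between 0.033 and 0.0385 m and horizontal distance between lid and tray below 0.006 m and angle between the z axis of lid and the z axis of tray, either way round below 0.025 rad and linear speed of each of lid, tray below 0.02 m/s); the robot touches nothing.
It fails at once if the top tray is lifted off the tray below (more than 12 mm above where it rode) (z of tray in the frame of dryer above 0.126 m).
It fails at once if the salt shaker, garlic or mug is moved more than 30 mm (distance of any of salt, garlic, mug from where it was at the start of the episode above 0.03 m).
It also fails if it takes over 54 s, if anything falls off the work surface, if the arm or the gripper's body presses on something with over 40 N, if the wrist force passes 120 N, or if a joint passes its speed limit or range.

## Robot

A 6-joint arm with a two-finger parallel gripper is mounted at the origin on a cart in front of the work surface, level with it; the furniture and walls round the work are solid. World frame = base frame: x ahead of the robot, y to its left, z up, the work surface at z = 0. Lengths are in m, angles in rad, forces in N, time in s.
With the tool pointing down it reaches from about 0.25 to 0.8 m from the base axis. Payload 3.9 kg.
Tool frame: the origin (TCP) lies on the centre line of the jaws, within the pads' length; the fingertips stand 22 mm ahead of it and the grasp point (between the pads) lies 3 mm ahead of it; z points along the fingers, y is the line along which they close (so a half turn about z gives the same grasp; the last joint's range is limited). The gripper opens to 85 mm and grips with 20 to 120 N. Pads are 22 mm wide; open, the fingers measure 114 mm over their backs; the gripper's body (76 mm by 85 mm) begins 54 mm behind the grasp point. The pads swing forward as they close: fully open they stand 13 mm farther back than shut.
Start: joints at [-1.266, 0.26, -0.138, 1.173, 0, 1.571], TCP at [0.158, -0.501, 0.253] pointing down, gripper open.
Joint ranges: [-2.78, 2.78], [-0.83, 1.72], [-1.28, 1.37], [-1.9, 2.12], [-1.57, 1.48], [-3.14, 3.14]. Speed limits (rad/s): [2.57, 2.57, 3.14, 3.14, 3.14, 3.14].

## Interface

Orientations are given as a rotation vector (axis times angle).
In Python, from plant import read_state, get_image, manip, silhouettes gives the robot as it stands.
- The arm moves only by the tool jog_arm, called after "Request:" by a JSON object that holds its "fn" and its "kwargs". Schema: {"type":"object","properties":{"plan":{"type":"object","properties":{"aperture":{"type":"array","items":{"type":"number"},"minItems":1,"maxItems":12},"x":{"type":"array","items":{"type":"number"},"minItems":1,"maxItems":12},"y":{"type":"array","items":{"type":"number"},"minItems":1,"maxItems":12},"z":{"type":"array","items":{"type":"number"},"minItems":1,"maxItems":12},"rx":{"type":"array","items":{"type":"number"},"minItems":1,"maxItems":12},"ry":{"type":"array","items":{"type":"number"},"minItems":1,"maxItems":12},"rz":{"type":"array","items":{"type":"number"},"minItems":1,"maxItems":12}},"additionalProperties":false,"required":["aperture","x","y","z","rx","ry","rz"]},"only":{"type":"string"},"quiet":{"type":"boolean"},"lines":{"type":"string"}},"required":["plan"],"additionalProperties":false}. plan is an object with one list for each field, all of the same length, 1 to 12, a row being the entries at one place: aperture (the finger opening in m), x, y, z (the shift in shares of 500 mm (1.0 is 500 mm)), rx, ry, rz (a rotation vector in fractions of the full range, 1 being 2 pi rad); each row is the pose to reach, as a shift and turn from the pose commanded when the call began, along the tool's axes at that moment; what a row does not reach only later rows make up. A row lasts 1/12 s, in which the tool goes at most 0.0417 m and 0.125 rad, less where a joint would pass 70% of its speed; a pose out of reach is approached as far as the arm can. The fingers move at their own pace and stop on an object; the grip force is fixed at half the most. Time passes only in rows, so rows that do not move let the fingers close. The tool returns the time, the measured TCP pose, the force, the opening and the grip force at its end. only (a regular expression) keeps the lines of the reply that match it, lines (a string "A,B") keeps lines A to B, and quiet returns only ok. Shift and turn numbers lie between -1 and 1, and a call with a number outside is refused. Input that does not fit is refused with a message, and nothing moves.
- read_state(): the state, without advancing time (a new reading comes with each control period).
- get_image(name): name is "scene" or "top"; returns a dict with "frame" (420x560x3 uint8, red, green, blue), "mtx" (3x3 intrinsics, pixels), "rvec" (rotation vector, rad) and "tvec" (3), from world to camera coordinates, as OpenCV has them. Camera axes: x right, y down, z forward; pixel columns grow to the right and rows downward; lengths in m; the calibration is good to about 2 mm. A picture is of the moment at which its call begins. There is no depth.
- manip.finish_job(): hands the job in; it is judged then, once.
Trained networks look in the newest picture that a camera, given by its name, has taken for a name from the list of things; names that differ only in an ending like _2 or _b are one class to them, and where a whole thing is asked for, a point or a joint stands for the part that bears it (a point fixed in the world has none). Each returns a list of dicts, best first, with "p" (0 to 1); they miss things now and then, are a little off and sometimes report something else, mostly with a low value. They report only what shows in the picture. A call takes as long as a camera call.
- silhouettes(camera, target): "pixels" (420x560 bool, what is visible of it) and "extent" ([left, top, right, bottom] in pixels, round what is visible of it).
The state is a dict: "time": time; "q": joint angles; "joint_velocities": joint speeds; "tau": joint torques, N m; "ee_pos": TCP position; "orientation": TCP orientation; "wrist_force": force on the tool from outside, world axes, zero at the start; "wrist_torque": the same for the moment, N m; "width": finger opening in m; "grip_force": force on a finger pad.
Only numpy, scipy, OpenCV 4.12 (cv2) and the standard library are available. Lean on these libraries where they do the work, as an engineer would, in place of code of your own. Each camera call takes 0.05 s, during which the arm holds its last target. There are 200 camera calls.

## Working session

There is one attempt and no reset: what is moved stays moved. The work goes in short steps, Python scripts to look and compute and a tool call to move; the robot and the scene stay as the last step left them, time stands still between calls to the robot, and variables do not carry over. Pictures are saved under pics/ and viewed, at most 10 in all, crops included, and the job is handed in when it is done.

```bash
ls; mkdir -p pics; python3 - <<'E'
from plant import *
import cv2,numpy as np
s=read_state();print({k:np.round(v,3).tolist() for k,v in s.items()})
for n in("scene","top"):
    i=get_image(n);cv2.imwrite(f"pics/{n}0.png",i["frame"][:,:,::-1])
    print(n,i["mtx"].round(1).tolist(),np.round(i["rvec"],4).ravel(),np.round(i["tvec"],4).ravel())
    for t in("dryer","tray","tray_tab","lid","lid_grip","salt","garlic","mug"):
        for d in silhouettes(n,t)[:5]: 
            print(t,round(d["p"],2),np.round(d["extent"]),d["pixels"].sum(),np.argwhere(d["pixels"]).mean(0)[::-1].round(1))
E
```

```text
pics
{'time': 0.0, 'q': [-1.266, 0.261, -0.139, 1.173, 0.0, 1.571], 'joint_velocities': [-0.002, -0.002, 0.001, 0.001, 0.0, -0.001], 'tau': [0.0, -40.568, 25.392, 0.019, -0.0, 0.0], 'ee_pos': [0.157, -0.5, 0.252], 'orientation': [-3.103, -0.477, 0.0], 'wrist_force': [-0.114, -0.738, -0.797], 'wrist_torque': [0.059, -0.0, -0.031], 'grip_force': 0.0, 'width': 0.085}
scene [[399.3, 0.0, 275.3], [0.0, 399.3, 209.5], [0.0, 0.0, 1.0]] [ 0.6355 -2.743   1.0072] [0.4559 0.1801 1.1346]
dryer 0.6 [218. 203. 316. 291.] 3489 [268.3 251.1]
tray 0.58 [220. 191. 318. 269.] 4143 [267.6 231.1]
tray 0.39 [298. 131. 358. 173.] 2026 [329.3 150.8]
tray_tab 0.63 [224. 190. 312. 268.] 4168 [268.1 228.9]
lid 0.58 [223. 190. 317. 268.] 4015 [267.8 229. ]
lid_grip 0.63 [219. 208. 314. 288.] 3034 [267.4 255.3]
lid_grip 0.56 [299. 128. 357. 169.] 2077 [329.  150.7]
salt 0.68 [323. 190. 338. 213.] 286 [329.8 201.5]
garlic 0.57 [264. 170. 275. 187.] 196 [270.6 179.7]
top [[396.1, 0.0, 279.4], [0.0, 396.1, 209.0], [0.0, 0.0, 1.0]] [ 2.205  -2.1561  0.1228] [0.0638 0.4646 1.1834]
dryer 0.58 [209. 167. 295. 252.] 2643 [252.1 213.8]
tray 0.95 [196. 161. 300. 260.] 3916 [248.4 208.9]
tray_tab 0.72 [201. 158. 300. 258.] 3371 [248.4 205.9]
lid 0.84 [380. 178. 449. 253.] 4057 [414.7 215. ]
lid_grip 0.56 [377. 176. 453. 252.] 4189 [414.4 214.6]
lid_grip 0.34 [207. 170. 292. 257.] 3674 [249.2 212. ]
salt 0.76 [322. 238. 338. 253.] 178 [331.3 245.3]
garlic 0.67 [327. 167. 344. 183.] 275 [337.1 175. ]
mug 0.85 [116. 197. 164. 225.] 1008 [135.9 211. ]
```

```bash
python3 - <<'E'
import cv2
a=cv2.imread("pics/top0.png");b=cv2.imread("pics/scene0.png")
cv2.imwrite("pics/top0c.png",cv2.resize(a[140:280,180:470],None,fx=2.7,fy=2.7,interpolation=cv2.INTER_CUBIC))
cv2.imwrite("pics/scene0c.png",cv2.resize(b[110:310,170:410],None,fx=3,fy=3,interpolation=cv2.INTER_CUBIC))
E
```

```text
(no output)
```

View pics/top0c.png

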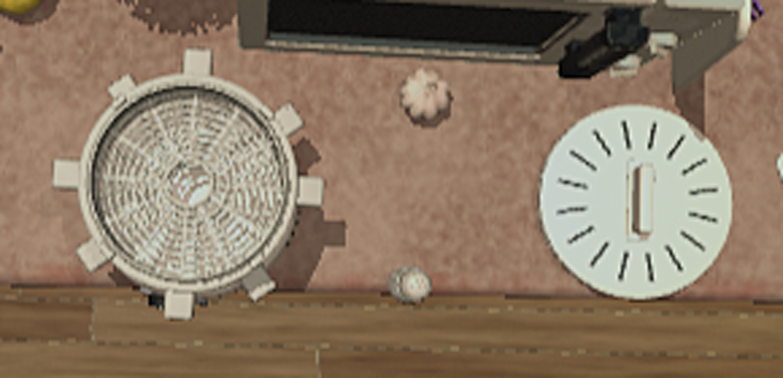

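View pics/scene0c.png

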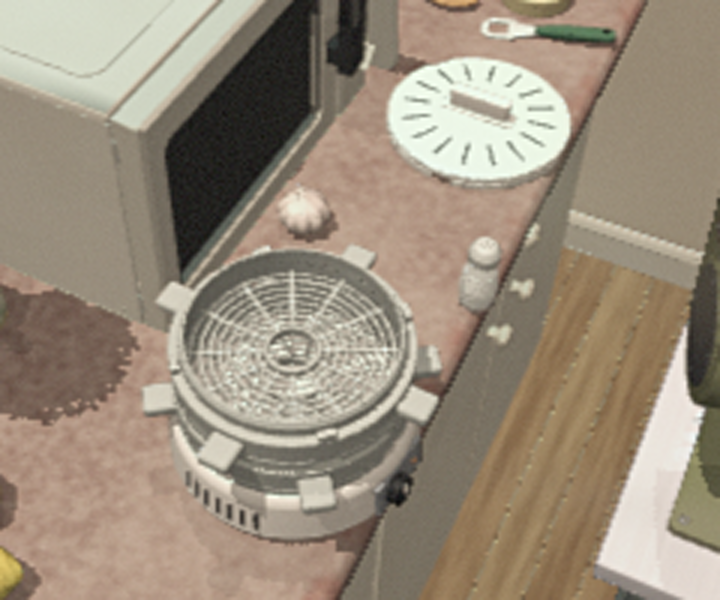

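View pics/top0.png

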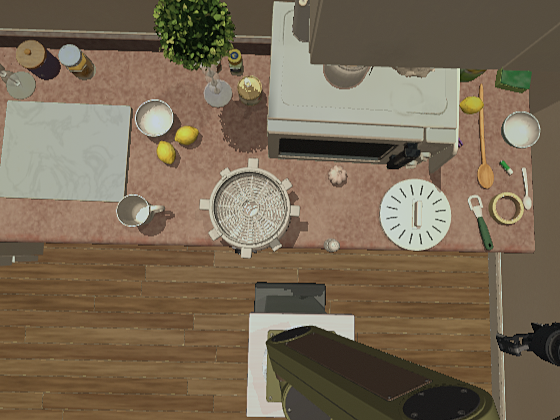

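The tabs show clearly. In the top crop the upper tray's tabs are at (199,61), (311,190), (179,305) and (66,173), and the lower tray's at (122,87), (288,118), (258,288) and (95,255). The lid bar is near (645,202). In the scene crop the upper tabs are at (176,297), (360,258), (417,405) and (220,451), and the lower ones at (160,398), (428,360) and (317,491). Next I fit a model to these points and zoom in on the lid.

```bash
cat > h.py <<'E'
from plant import *
import cv2,numpy as np
from scipy.optimize import least_squares
def proj(i,P): return cv2.projectPoints(np.float64(P).reshape(-1,3),np.float64(i["rvec"]),np.float64(i["tvec"]),i["mtx"],None)[0].reshape(-1,2)
def tri(i,j,p,q):
    def M(k): return k["mtx"]@np.c_[cv2.Rodrigues(np.float64(k["rvec"]))[0],np.float64(k["tvec"]).ravel()]
    X=cv2.triangulatePoints(M(i),M(j),np.float64(p).reshape(2,1),np.float64(q).reshape(2,1)).ravel();return X[:3]/X[3]
E
python3 - <<'E'
from h import *
t=get_image("top");s=get_image("scene")
T=lambda l:np.array(l)/2.7+[180,140]-.3
S=lambda l:np.array(l)/3+[170,110]-.3
up=(T([(199,61),(311,190),(179,305),(66,173)]),S([(176,297),(360,258),(417,405),(220,451)]))
lo=(T([(122,87),(288,118),(258,288),(95,255)]),S([(160,398),(428,360),(317,491)]))
def ring(c,r,z,y): a=y+np.pi/4+np.arange(4)*np.pi/2;return np.c_[c[0]+r*np.cos(a),c[1]+r*np.sin(a),a*0+z]
def near(m,o):
    d=o[:,None]-m[None];k=np.argmin((d**2).sum(2),1);return d[range(len(o)),k].ravel()
def f(x):
    out=[]
    for (o,z,y) in((up,x[3],x[4]),(lo,x[5],x[6])):
        P=ring(x[:2],x[2],z,y);out+=[near(proj(t,P),o[0]),near(proj(s,P),o[1])]
    return np.concatenate(out)
c=tri(t,s,T([188,180]),S([292,347]));print("c",c)
best=None
for yt in np.radians(range(-45,45,15)):
  for yl in np.radians(range(-45,45,15)):
    r=least_squares(f,[c[0],c[1],.125,.142,yt,.098,yl])
    if best is None or r.cost<best.cost:best=r
x=best.x;print(x.round(4),np.degrees(x[[4,6]]),best.cost,f(x).round(1))
print(ring(x[:2],x[2],x[3],x[4]).round(3))
a=t["frame"][172:260,374:456,::-1];b=s["frame"][124:178,292:364,::-1]
cv2.imwrite("pics/lid.png",cv2.hconcat([cv2.resize(a,(410,440),interpolation=cv2.INTER_CUBIC),cv2.resize(cv2.copyMakeBorder(b,0,34,0,6,0),(390,440),interpolation=cv2.INTER_CUBIC)]))
print(tri(t,s,(np.array([645,202])/2.7+[180,140]-.3),np.array([482,103])/3+[170,110]-.3))
for n in("salt","garlic","mug"):
  for c in ("top","scene"):
    d=silhouettes(c,n)
    if d and c=="top":
      p=np.argwhere(d[0]["pixels"]).mean(0)[::-1]; R=cv2.Rodrigues(t["rvec"])[0];C=-R.T@t["tvec"].ravel()
      v=R.T@np.linalg.inv(t["mtx"])@[*p,1];print(n,(C+v*(.04-C[2])/v[2]).round(3))
E
```

```text
c [0.4559811  0.1582411  0.14371056]
[ 0.4544  0.1576  0.1245  0.1415 -0.8382  0.0992 -0.1543] [-48.02433074  -8.8429153 ] 5.547561993860024 [ 0.  -0.4 -0.2 -0.7  0.1 -0.3 -0.1 -0.1  0.2  0.2  0.6  0.1 -0.8  0.1
  0.5 -0.4 -1.  -1.3 -0.  -0.7 -0.3  1.5  0.8  0.3  0.9  0.6  0.6  0.6
 -0.2 -0.8]
[[0.579 0.151 0.141]
 [0.461 0.282 0.141]
 [0.33  0.164 0.141]
 [0.448 0.033 0.141]]
[ 0.45502704 -0.34469246  0.03983496]
garlic [ 0.57  -0.099  0.04 ]
mug [0.445 0.501 0.04 ]
```

View pics/lid.png

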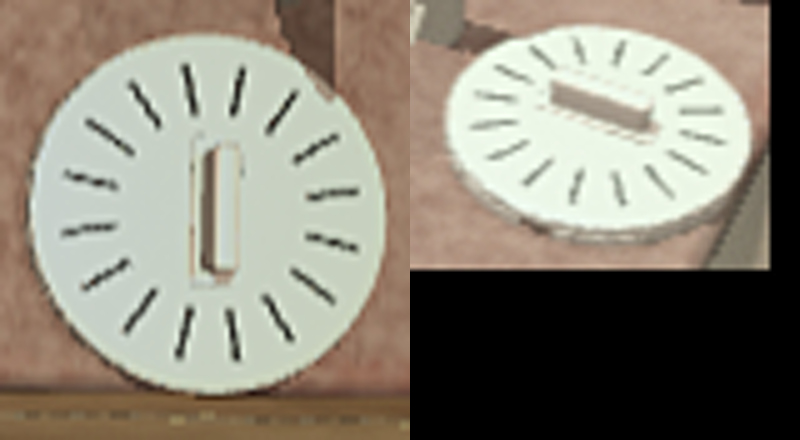

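The fitted heights (141.5 and 99 mm) and tab radius (124.5 mm) match the text. The tray yaw is -48° and the dryer yaw is -8.8°, so I turn the tray about +39° (CCW). I'll push the front tab from its +y side.

```bash
cat >> h.py <<'E'
from scipy.spatial.transform import Rotation as Ro
def delta(p,yx,base=None):
    """tool-frame shift and rz from current pose (or base) to world p with tool pointing down, tool x at yaw yx deg"""
    s=read_state(); p0,R0=(np.array(s["ee_pos"]),Ro.from_rotvec(s["orientation"])) if base is None else base
    R1=Ro.from_euler("z",yx,degrees=True)*Ro.from_euler("x",180,degrees=True)
    return np.r_[R0.inv().apply(np.array(p)-p0),(R0.inv()*R1).as_rotvec()].round(3)
C=np.array([.4544,.1576])
def push(phi,d,z,r=.128):
    a=np.radians(phi);return np.r_[C+[r*np.cos(a)+d*np.sin(a),r*np.sin(a)-d*np.cos(a)],z]
E
python3 - <<'E'
from h import *
# tool y along tangent phi+90 or opposite; tool x yaw = phi+180 => y yaw = phi+90
for z in(.25,.138):
    p=push(177,.048,z);print(p.round(3),delta(p,177-180))
p=push(177,.048,.138);R=Ro.from_euler("z",-3,degrees=True)*Ro.from_euler("x",180,degrees=True)
for k in range(0,45,3):
    print(k,delta(push(177+k,.030,.138),177+k-180,(p,R)))
E
```

```text
[0.329 0.212 0.25 ] [ 0.378 -0.629  0.003  0.    -0.     0.357]
[0.329 0.212 0.138] [ 0.378 -0.629  0.115  0.    -0.     0.357]
0 [-0.     0.018  0.     0.     0.     0.   ]
3 [-0.001  0.025  0.     0.     0.    -0.052]
6 [-0.002  0.032  0.     0.     0.    -0.105]
9 [-0.003  0.038  0.     0.     0.    -0.157]
12 [-0.003  0.045  0.     0.     0.    -0.209]
15 [-0.003  0.052  0.     0.     0.    -0.262]
18 [-0.003  0.059  0.     0.     0.    -0.314]
21 [-0.002  0.066  0.     0.     0.    -0.367]
24 [-0.001  0.073  0.     0.     0.    -0.419]
27 [ 0.     0.079  0.     0.     0.    -0.471]
30 [ 0.002  0.086  0.     0.     0.    -0.524]
33 [ 0.004  0.093  0.     0.     0.    -0.576]
36 [ 0.007  0.099  0.     0.     0.    -0.628]
39 [ 0.01   0.105  0.     0.     0.    -0.681]
42 [ 0.013  0.111  0.     0.     0.    -0.733]
```

Units first: shifts go in shares of 500 mm and turns go in shares of 2 pi rad. So 0.3 m is 0.6, -0.27 m is -0.54, 0.357 rad is 0.0568.

Request:
{"fn": "jog_arm", "kwargs": {"plan": {"aperture":[0, 0, 0, 0, 0, 0, 0, 0, 0, 0, 0], "x":[0.6, 0.6, 0.6, 0.6, 0.6, 0.6, 0.6, 0.6, 0.6, 0.6, 0.6], "y":[-0.54, -0.54, -0.54, -0.54, -0.54, -0.54, -0.54, -0.54, -0.54, -0.54, -0.54], "z":[0, 0, 0, 0, 0, 0, 0, 0, 0, 0, 0], "rx":[0, 0, 0, 0, 0, 0, 0, 0, 0, 0, 0], "ry":[0, 0, 0, 0, 0, 0, 0, 0, 0, 0, 0], "rz":[0.0191, 0.0382, 0.0568, 0.0568, 0.0568, 0.0568, 0.0568, 0.0568, 0.0568, 0.0568, 0.0568]}}}

```text
time: 2.22
ee_pos: [0.3652, -0.149, 0.2536]
orientation: [-3.139, 0.069, -0.004]
wrist_force: [-0.6, 0.0, -0.3]
width: 0.0003
grip_force: 0.0
```

```bash
python3 -c "
from h import *
print(delta(push(177,.048,.25),-3),delta(push(177,.048,.138),-3))"
```

```text
[-0.052 -0.359  0.004 -0.002 -0.002  0.008] [-0.052 -0.359  0.116 -0.002 -0.002  0.008]
```

Converted, -0.36 m is -0.72, -0.052 m is -0.104.

Request:
{"fn": "jog_arm", "kwargs": {"plan": {"aperture":[0, 0, 0, 0, 0, 0, 0, 0, 0, 0, 0], "x":[-0.104, -0.104, -0.104, -0.104, -0.104, -0.104, -0.104, -0.104, -0.104, -0.104, -0.104], "y":[-0.72, -0.72, -0.72, -0.72, -0.72, -0.72, -0.72, -0.72, -0.72, -0.72, -0.72], "z":[0, 0, 0, 0, 0, 0, 0, 0, 0, 0, 0], "rx":[0, 0, 0, 0, 0, 0, 0, 0, 0, 0, 0], "ry":[0, 0, 0, 0, 0, 0, 0, 0, 0, 0, 0], "rz":[0, 0, 0, 0, 0, 0, 0, 0, 0, 0, 0]}}}

```text
time: 3.13
ee_pos: [0.3307, 0.0047, 0.2533]
orientation: [-3.107, 0.025, 0.0]
wrist_force: [0.3, -0.0, 0.5]
width: -0.0
grip_force: 0.0
```

Request:
{"fn": "jog_arm", "kwargs": {"plan": {"aperture":[0, 0, 0, 0, 0], "x":[0, 0, 0, 0, 0], "y":[0, 0, 0, 0, 0], "z":[0.08, 0.16, 0.23, 0.23, 0.23], "rx":[0, 0, 0, 0, 0], "ry":[0, 0, 0, 0, 0], "rz":[0, 0, 0, 0, 0]}}}

```text
time: 3.55
ee_pos: [0.3287, 0.0066, 0.1376]
orientation: [-3.105, 0.019, 0.008]
wrist_force: [-0.3, -0.5, 0.9]
width: 0.0001
grip_force: 0.0
```

```bash
python3 -c "
from h import *
i=get_image('top');cv2.imwrite('pics/push0.png',cv2.resize(i['frame'][130:290,180:330,::-1],None,fx=3.5,fy=3.5,interpolation=cv2.INTER_CUBIC))
print(delta(push(177,.048,.138),-3))"
```

```text
[-0.004 -0.205  0.009 -0.037  0.002  0.04 ]
```

View pics/push0.png

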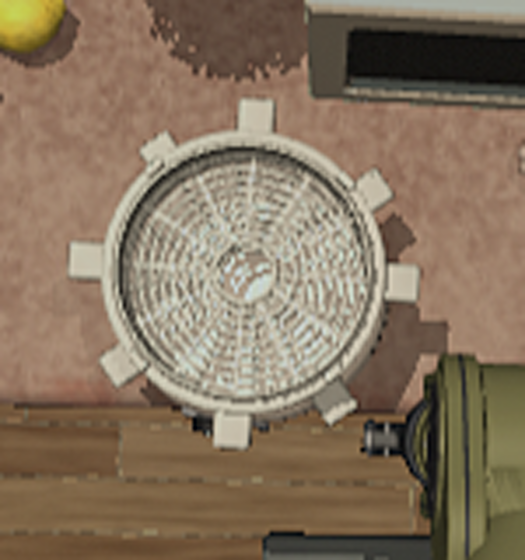

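The move was slowed by the joint speed limits, so the tool stopped to the right of the front. The picture shows it at (385,437), touching nothing. The right tab at (403,283) is nearer, so I'll push that one toward +x, with the tool's x axis along the tangent.

```bash
python3 - <<'E'
from h import *
p=push(267,.042,.138,.130);print(p.round(3),delta(p,-3))
R=Ro.from_euler("z",-3,degrees=True)*Ro.from_euler("x",180,degrees=True)
for k in range(0,45,3):
    print(k,delta(push(267+k,.026,.138,.130),k-3,(p,R)))
E
```

```text
[0.406 0.03  0.138] [ 0.074 -0.024  0.002 -0.037  0.002  0.04 ]
0 [0.016 0.    0.    0.    0.    0.   ]
3 [ 0.023  0.001  0.     0.     0.    -0.052]
6 [ 0.03   0.002  0.     0.     0.    -0.105]
9 [ 0.037  0.002  0.     0.     0.    -0.157]
12 [ 0.044  0.003  0.     0.     0.    -0.209]
15 [ 0.051  0.002  0.     0.     0.    -0.262]
18 [ 0.057  0.002  0.     0.     0.    -0.314]
21 [ 0.064  0.001  0.     0.     0.    -0.367]
24 [ 0.071 -0.001 -0.     0.     0.    -0.419]
27 [ 0.078 -0.002 -0.     0.     0.    -0.471]
30 [ 0.084 -0.004 -0.     0.     0.    -0.524]
33 [ 0.091 -0.007 -0.     0.     0.    -0.576]
36 [ 0.097 -0.01  -0.     0.     0.    -0.628]
39 [ 0.104 -0.013 -0.     0.     0.    -0.681]
42 [ 0.11  -0.016 -0.     0.     0.    -0.733]
```

Converted, 0.074 m is 0.148, 0.037 m is 0.074, 0.04 rad is 0.0064.

Request:
{"fn": "jog_arm", "kwargs": {"plan": {"aperture":[0, 0, 0, 0, 0, 0], "x":[0.074, 0.148, 0.148, 0.148, 0.148, 0.148], "y":[-0.024, -0.048, -0.048, -0.048, -0.048, -0.048], "z":[0, 0.004, 0.004, 0.004, 0.004, 0.004], "rx":[-0.0059, -0.0059, -0.0059, -0.0059, -0.0059, -0.0059], "ry":[0.0003, 0.0003, 0.0003, 0.0003, 0.0003, 0.0003], "rz":[0.0064, 0.0064, 0.0064, 0.0064, 0.0064, 0.0064]}}}

```text
time: 4.1
ee_pos: [0.4035, -0.0001, 0.1381]
orientation: [-3.116, 0.028, -0.0]
wrist_force: [-1.0, -0.7, -1.0]
width: -0.0003
grip_force: 0.0
```

```bash
python3 -c "
from h import *
print(delta(push(267,.042,.138,.13),-3))"
```

```text
[ 0.002 -0.03   0.001 -0.025  0.     0.034]
```

Converted, -0.03 m is -0.06, 0.034 rad is 0.0054.

```bash
python3 -c "
from h import *
s=read_state();print(np.round(s['q'],3),np.round(s['joint_velocities'],3),np.round(s['ee_pos'],4))"
```

```text
[-0.019  0.145 -0.615  0.81   0.025  3.141] [-0.001 -0.006 -0.026 -0.01   0.001 -0.001] [ 4.035e-01 -1.000e-04  1.381e-01]
```

Request:
{"fn": "jog_arm", "kwargs": {"plan": {"aperture":[0, 0, 0], "x":[0, 0, 0], "y":[-0.06, -0.06, -0.06], "z":[0, 0, 0], "rx":[-0.004, -0.004, -0.004], "ry":[0, 0, 0], "rz":[0.0054, 0.0054, 0.0054]}}}

```text
time: 4.35
ee_pos: [0.4035, -0.0002, 0.1382]
orientation: [-3.116, 0.029, 0.001]
wrist_force: [0.3, 0.5, 0.1]
width: 0.0002
grip_force: 0.0
```

```bash
python3 -c "
from h import *
s=read_state();print(np.round(s['q'],3),np.round(s['ee_pos'],4));print(delta(push(267,.042,.138,.13),-3))"
```

```text
[-0.019  0.146 -0.614  0.811  0.025  3.141] [ 4.035e-01 -2.000e-04  1.382e-01]
[ 0.002 -0.03   0.001 -0.025  0.001  0.034]
```

Joint 6 is at its limit: q6 = π + q1 − yaw. I'll use a tool yaw of 20° or more, which keeps it in range.

Converted, -0.34 rad is -0.0541.

Request:
{"fn": "jog_arm", "kwargs": {"plan": {"aperture":[0, 0, 0, 0], "x":[0, 0, 0, 0], "y":[0, 0, 0, 0], "z":[0, 0, 0, 0], "rx":[0, 0, 0, 0], "ry":[0, 0, 0, 0], "rz":[-0.0199, -0.0398, -0.0541, -0.0541]}}}

```text
time: 4.68
ee_pos: [0.4038, -0.0002, 0.138]
orientation: [-3.076, -0.501, -0.006]
wrist_force: [-0.3, 0.1, -0.2]
width: 0.0001
grip_force: 0.0
```

```bash
python3 - <<'E'
from h import *
print(np.round(read_state()["q"],3))
p=push(267,.045,.138,.132);print(p.round(3),delta(p,20))
R=Ro.from_euler("z",20,degrees=True)*Ro.from_euler("x",180,degrees=True)
for k in range(0,46,3):
    print(k,delta(push(267+k,.027,.138,.132),max(20,k-3),(p,R)))
E
```

```text
[-0.019  0.147 -0.614  0.811  0.025  2.799]
[0.403 0.028 0.138] [ 0.008 -0.027  0.001 -0.024 -0.008 -0.026]
0 [0.017 0.007 0.    0.    0.    0.   ]
3 [0.022 0.011 0.    0.    0.    0.   ]
6 [0.029 0.014 0.    0.    0.    0.   ]
9 [0.035 0.018 0.    0.    0.    0.   ]
12 [0.041 0.02  0.    0.    0.    0.   ]
15 [0.048 0.023 0.    0.    0.    0.   ]
18 [0.055 0.025 0.    0.    0.    0.   ]
21 [0.061 0.027 0.    0.    0.    0.   ]
24 [ 0.068  0.029  0.     0.     0.    -0.017]
27 [ 0.075  0.03   0.    -0.     0.    -0.07 ]
30 [ 0.082  0.03   0.    -0.     0.    -0.122]
33 [ 0.089  0.031  0.    -0.     0.    -0.175]
36 [ 0.096  0.031  0.     0.     0.    -0.227]
39 [ 0.103  0.03   0.    -0.     0.    -0.279]
42 [ 0.11   0.03   0.     0.     0.    -0.332]
45 [ 0.117  0.029  0.     0.     0.    -0.384]
```

Converted, -0.027 m is -0.054, 0.008 m is 0.016, -0.026 rad is -0.0041.

Request:
{"fn": "jog_arm", "kwargs": {"plan": {"aperture":[0, 0, 0], "x":[0.016, 0.016, 0.016], "y":[-0.054, -0.054, -0.054], "z":[0.002, 0.002, 0.002], "rx":[-0.0038, -0.0038, -0.0038], "ry":[-0.0013, -0.0013, -0.0013], "rz":[-0.0041, -0.0041, -0.0041]}}}

```text
time: 4.93
ee_pos: [0.403, 0.0288, 0.1377]
orientation: [-3.094, -0.545, 0.0]
wrist_force: [0.1, -0.0, 0.3]
width: -0.0003
grip_force: 0.0
```

```bash
python3 -c "
from h import *
print(delta(push(267,.045,.138,.132),20))"
```

```text
[-0.001  0.001 -0.    -0.     0.    -0.001]
```

Request:
{"fn": "jog_arm", "kwargs": {"plan": {"aperture":[0, 0, 0, 0, 0, 0], "x":[0.018, 0.034, 0.044, 0.058, 0.07, 0.082], "y":[0.006, 0.014, 0.022, 0.028, 0.036, 0.04], "z":[0, 0, 0, 0, 0, 0], "rx":[0, 0, 0, 0, 0, 0], "ry":[0, 0, 0, 0, 0, 0], "rz":[0, 0, 0, 0, 0, 0]}}}

```text
time: 5.43
ee_pos: [0.4491, 0.0225, 0.1373]
orientation: [3.095, 0.542, -0.002]
wrist_force: [-2.0, 0.2, -0.6]
width: -0.0003
grip_force: 1.0
```

Converted, 0.048 m is 0.096, 0.041 m is 0.082, -0.175 rad is -0.0279.

Request:
{"fn": "jog_arm", "kwargs": {"plan": {"aperture":[0, 0, 0, 0, 0, 0, 0], "x":[0.014, 0.028, 0.04, 0.054, 0.068, 0.082, 0.096], "y":[0.006, 0.01, 0.014, 0.018, 0.02, 0.02, 0.022], "z":[0, 0, 0, 0, 0, 0, 0], "rx":[0, 0, 0, 0, 0, 0, 0], "ry":[0, 0, 0, 0, 0, 0, 0], "rz":[0, 0, 0, -0.0027, -0.0111, -0.0194, -0.0279]}}}

```text
time: 6.02
ee_pos: [0.498, 0.0293, 0.1376]
orientation: [3.033, 0.817, -0.001]
wrist_force: [-1.9, -0.3, -0.5]
width: 0.0
grip_force: 0.9
```

```bash
python3 -c "
from h import *
i=get_image('top');cv2.imwrite('pics/push1.png',cv2.resize(i['frame'][130:290,180:330,::-1],None,fx=3.5,fy=3.5,interpolation=cv2.INTER_CUBIC))"
```

```text
(no output)
```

View pics/push1.png

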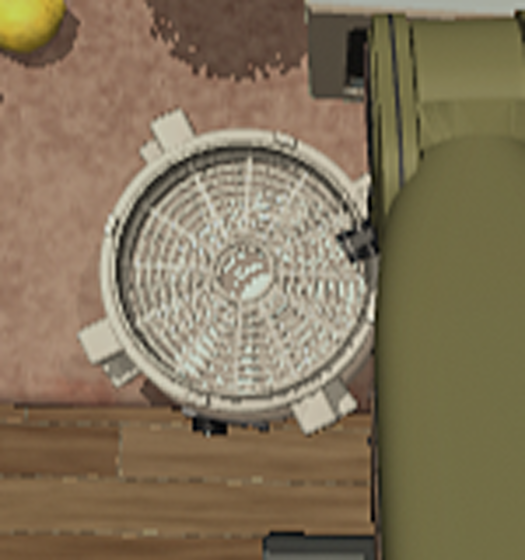

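The tray has turned well, with about 6–7° left: the upper tabs at (173,130), (100,340) and (318,412) are nearly over the lower ones. I'll continue gently.

Converted, 0.01 m is 0.02, 0.007 m is 0.014, -0.052 rad is -0.0083.

Request:
{"fn": "jog_arm", "kwargs": {"plan": {"aperture":[0, 0], "x":[0.014, 0.02], "y":[0.002, 0.002], "z":[0, 0], "rx":[0, 0], "ry":[0, 0], "rz":[-0.0083, -0.0111]}}}

```text
time: 6.23
ee_pos: [0.5077, 0.0333, 0.1378]
orientation: [3.003, 0.919, 0.001]
wrist_force: [-0.5, -1.5, -1.4]
width: 0.0001
grip_force: 0.8
```

Request:
{"fn": "jog_arm", "kwargs": {"plan": {"aperture":[0, 0], "x":[0.006, 0.006], "y":[0, 0], "z":[0, 0], "rx":[0, 0], "ry":[0, 0], "rz":[-0.0027, -0.0027]}}}

```text
time: 6.4
ee_pos: [0.5103, 0.0352, 0.1379]
orientation: [2.996, 0.943, 0.003]
wrist_force: [0.5, 0.8, 0.1]
width: -0.0005
grip_force: 0.1
```

Request:
{"fn": "jog_arm", "kwargs": {"plan": {"aperture":[0, 0], "x":[0.006, 0.006], "y":[0, 0], "z":[0, 0], "rx":[0, 0], "ry":[0, 0], "rz":[-0.0027, -0.0027]}}}

```text
time: 6.57
ee_pos: [0.5124, 0.0368, 0.1379]
orientation: [2.988, 0.969, 0.002]
wrist_force: [-1.1, -1.1, 0.6]
width: -0.0002
grip_force: 0.2
```

```bash
python3 -c "
from h import *
i=get_image('scene');cv2.imwrite('pics/push2.png',cv2.resize(i['frame'][160:310,190:340,::-1],None,fx=4,fy=4,interpolation=cv2.INTER_CUBIC))"
```

```text
(no output)
```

View pics/push2.png

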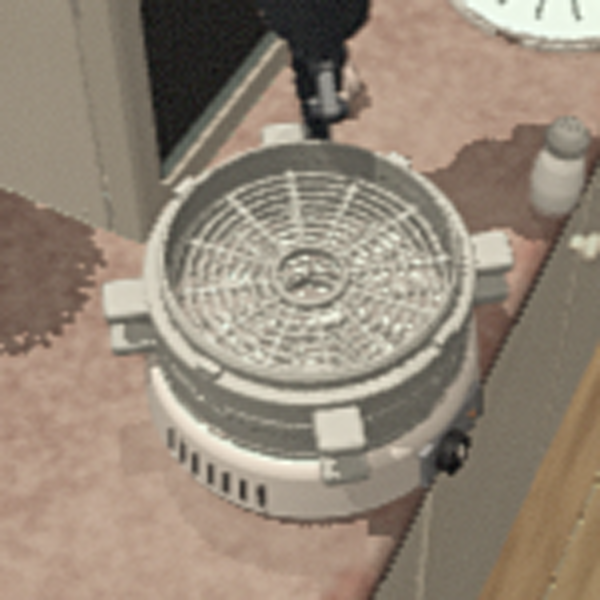

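```bash
python3 - <<'E'
from h import *
s=get_image("scene")
o=np.array([(125,297),(493,250),(340,427)])/4+[190,160]-.3
def f(x):
    a=x[0]+np.pi/4+np.arange(4)*np.pi/2
    d=o[:,None]-proj(s,np.c_[C[0]+.1245*np.cos(a),C[1]+.1245*np.sin(a),a*0+x[1]])[None]
    return d[range(3),np.argmin((d**2).sum(2),1)].ravel()
for y in(-15,-9,-3):
    r=least_squares(f,[np.radians(y),.138]);print(np.degrees(r.x[0]),r.x[1],r.cost,f(r.x).round(1))
E
```

```text
-9.734811101999592 0.133407596659845 0.29348506630833165 [ 0.2  0.3  0.1  0.2 -0.2 -0.6]
-9.734810843775836 0.1334075966176895 0.29348506630840665 [ 0.2  0.3  0.1  0.2 -0.2 -0.6]
-9.7348110776453 0.1334075966516278 0.293485066308342 [ 0.2  0.3  0.1  0.2 -0.2 -0.6]
```

The tab tops are at z = 133.4 mm, against 134 mm expected at home, so the tray has dropped; its yaw is about -9.7°. I back off and measure the lid.

Converted, -0.13 m is -0.26, -0.12 m is -0.24.

Request:
{"fn": "jog_arm", "kwargs": {"plan": {"aperture":[0.085, 0.085, 0.085, 0.085, 0.085], "x":[-0.06, -0.06, -0.06, -0.06, -0.06], "y":[0, 0, 0, 0, 0], "z":[0, -0.08, -0.16, -0.24, -0.26], "rx":[0, 0, 0, 0, 0], "ry":[0, 0, 0, 0, 0], "rz":[0, 0, 0, 0, 0]}}}

```text
time: 7.08
ee_pos: [0.4899, 0.0192, 0.2739]
orientation: [2.987, 0.967, 0.016]
wrist_force: [1.4, 0.2, 1.2]
width: 0.0603
grip_force: 0.0
```

```bash
python3 - <<'E'
from h import *
def plane(i,p,z):
    R=cv2.Rodrigues(np.float64(i["rvec"]))[0];c=-R.T@np.float64(i["tvec"]).ravel()
    v=(R.T@np.linalg.inv(i["mtx"])@np.c_[p,np.ones(len(p))].T).T
    return (c+v*((z-c[2])/v[:,2])[:,None])[:,:2]
for n in("top","scene"):
    i=get_image(n)
    d=[x for x in silhouettes(n,"lid")+silhouettes(n,"lid_grip") if (x["pixels"].nonzero()[1].mean()>380 if n=="top" else (x["extent"][0]>285))]
    print(n,len(d),[x["extent"] for x in d])
    if not d: continue
    m=d[0]["pixels"].astype(np.uint8);ctr=max(cv2.findContours(m,0,1)[0],key=cv2.contourArea)[:,0]
    P=plane(i,cv2.convexHull(ctr)[:,0].astype(float),.024)
    r=least_squares(lambda x:np.hypot(*(P-x[:2]).T)-x[2],[*P.mean(0),.11],loss="soft_l1",f_scale=.003)
    print("circle",r.x.round(4))
    g=cv2.cvtColor(i["frame"],cv2.COLOR_RGB2GRAY).astype(float)
    # rectified lid disc, 1 mm/px
    c=r.x[:2];N=130
    gx,gy=np.meshgrid(np.arange(-N,N+1)/1000,np.arange(-N,N+1)/1000)  # cols: -y , rows: -x
    for nm,z in(("disc",.025),("bar",.052)):
        W=np.c_[(c[0]-gy).ravel(),(c[1]-gx).ravel(),np.full(gx.size,z)]
        uv=proj(i,W).astype(np.float32).reshape(*gx.shape,2)
        im=cv2.remap(i["frame"],uv[...,0],uv[...,1],cv2.INTER_CUBIC)
        cv2.imwrite(f"pics/r_{n}_{nm}.png",im[:,:,::-1])
        if nm=="disc":
            gg=cv2.cvtColor(im,cv2.COLOR_RGB2GRAY).astype(float)
            def score(x):  # 16-fold phase about centre shift x(mm)
                yy,xx=np.mgrid[0:2*N+1,0:2*N+1];dx=-(yy-N)-x[0];dy=-(xx-N)-x[1]
                rr=np.hypot(dx,dy);k=(rr>55)&(rr<95)
                w=np.clip(200-gg,0,None)*k
                return (w*np.exp(16j*np.arctan2(dy,dx))).sum()/w.sum()
            best=max(((abs(score((a,b))),a,b) for a in np.arange(-6,7,1) for b in np.arange(-6,7,1)))
            print("slots",best,"phase deg",np.degrees(np.angle(score(best[1:])))/16,"centre",c+np.array(best[1:])/1000)
ims=[cv2.imread(f"pics/r_{n}_{k}.png") for n in("top","scene") for k in("disc","bar")]
ims=[cv2.resize(x[70:190,70:190] if j%2 else x,(390,300) if 0 else (300,300),interpolation=cv2.INTER_CUBIC) for j,x in enumerate(ims) if x is not None]
cv2.imwrite("pics/rect.png",cv2.vconcat([cv2.hconcat(ims[:2]),cv2.hconcat(ims[2:4])]) if len(ims)==4 else cv2.hconcat(ims))
E
```

```text
top 2 [[383.5, 181.2, 449.2, 250.3], [379.0, 176.4, 453.2, 249.3]]
circle [ 0.4558 -0.3376  0.1094]
slots (np.float64(0.9386793824893522), np.int64(2), np.int64(-4)) phase deg 9.40701968263159 centre [ 0.45780538 -0.3415588 ]
scene 2 [[298.2, 128.5, 358.8, 171.5], [298.0, 129.0, 359.0, 171.6]]
circle [ 0.4535 -0.3317  0.1135]
slots (np.float64(0.5028897275004409), np.int64(5), np.int64(-6)) phase deg 9.449188730982575 centre [ 0.45848593 -0.33772395]
```

View pics/rect.png

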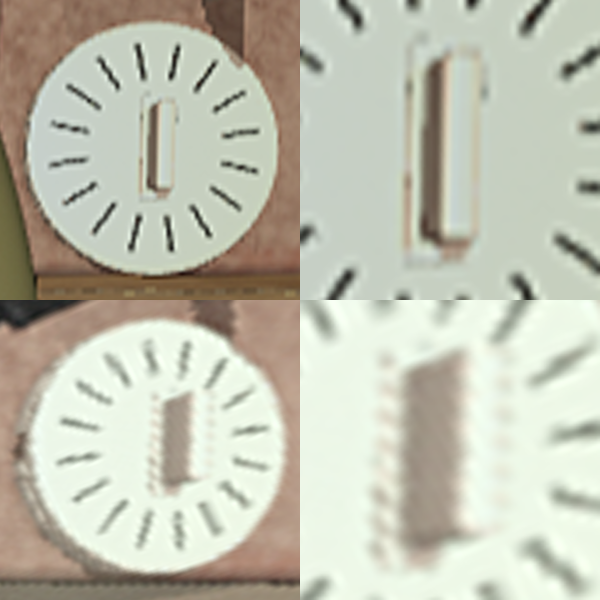

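In the rectified views the lid's bar top is near (460,147) of the upper right panel. The slots have a phase of 9.4°, which puts the bar midway between slots at -1.85°. That matches the bar's visible lean. The centre is at about (0.4575, -0.3425). I'll grasp with a half-turned wrist (yaw 178°) so joint 6 stays in range at the dryer.

```bash
python3 -c "
from h import *
print(np.round(read_state()['q'],2),delta([.4575,-.3425,.15],178.2),delta([.40,-.20,.26],108))"
```

```text
[ 0.04  0.19 -0.2   1.19  0.    2.55] [-2.350e-01  2.760e-01  1.160e-01 -3.000e-03 -1.000e-03 -2.483e+00] [-1.980e-01  1.270e-01  6.000e-03 -3.000e-03  1.000e-03 -1.258e+00]
```

Converted, 0.276 m is 0.552, -0.235 m is -0.47, -1.32 rad is -0.2101.

Request:
{"fn": "jog_arm", "kwargs": {"plan": {"aperture":[0.085, 0.085, 0.085, 0.085, 0.085, 0.085, 0.085, 0.085, 0.085, 0.085, 0.085], "x":[-0.396, -0.396, -0.396, -0.396, -0.396, -0.396, -0.47, -0.47, -0.47, -0.47, -0.47], "y":[0.254, 0.254, 0.254, 0.254, 0.254, 0.254, 0.552, 0.552, 0.552, 0.552, 0.552], "z":[0, 0, 0, 0, 0, 0, 0, 0, 0, 0, 0], "rx":[0, 0, 0, 0, 0, 0, 0, 0, 0, 0, 0], "ry":[0, 0, 0, 0, 0, 0, 0, 0, 0, 0, 0], "rz":[-0.0191, -0.0382, -0.0573, -0.0764, -0.0955, -0.1146, -0.1337, -0.1528, -0.1719, -0.191, -0.2101]}}}

```text
time: 8.3
ee_pos: [0.4603, -0.3484, 0.2645]
orientation: [1.84, 2.546, -0.003]
wrist_force: [0.7, -0.7, -0.4]
width: 0.0853
grip_force: 0.0
```

```bash
python3 -c "
from h import *
print(delta([.4575,-.3425,.15],178.2))"
```

```text
[ 7.00e-03 -1.00e-03  1.14e-01 -2.00e-03  0.00e+00 -1.22e+00]
```

Converted, 0.114 m is 0.228, 0.1 m is 0.2, -1.21 rad is -0.1926.

Request:
{"fn": "jog_arm", "kwargs": {"plan": {"aperture":[0.085, 0.085, 0.085, 0.085, 0.085, 0.085, 0.085, 0.085, 0.085, 0.085, 0.085, 0.085], "x":[0.012, 0.012, 0.012, 0.012, 0.012, 0.012, 0.012, 0.012, 0.012, 0.012, 0.012, 0.012], "y":[0, 0, 0, 0, 0, 0, 0, 0, 0, 0, 0, 0], "z":[0.04, 0.08, 0.12, 0.16, 0.2, 0.228, 0.228, 0.228, 0.228, 0.228, 0.228, 0.228], "rx":[0, 0, 0, 0, 0, 0, 0, 0, 0, 0, 0, 0], "ry":[0, 0, 0, 0, 0, 0, 0, 0, 0, 0, 0, 0], "rz":[-0.0191, -0.0382, -0.0573, -0.0764, -0.0955, -0.1146, -0.1337, -0.1528, -0.1719, -0.191, -0.1926, -0.1926]}}}

```text
time: 9.3
ee_pos: [0.4563, -0.336, 0.1522]
orientation: [-0.071, -3.139, -0.003]
wrist_force: [0.5, -0.2, -0.5]
width: 0.0852
grip_force: 0.0
```

```bash
python3 -c "
from h import *
print(delta([.4575,-.3425,.051],178.2),np.round(read_state()['q'],2))
i=get_image('top');j=get_image('scene')
cv2.imwrite('pics/grasp.png',cv2.hconcat([cv2.resize(i['frame'][165:265,365:465,::-1],(400,400)),cv2.resize(j['frame'][110:190,280:380,::-1],(400,400))]))"
```

```text
[-0.002 -0.007  0.101  0.002 -0.002 -0.014] [-0.63  0.39 -0.22  0.96  0.   -0.59]
```

View pics/grasp.png

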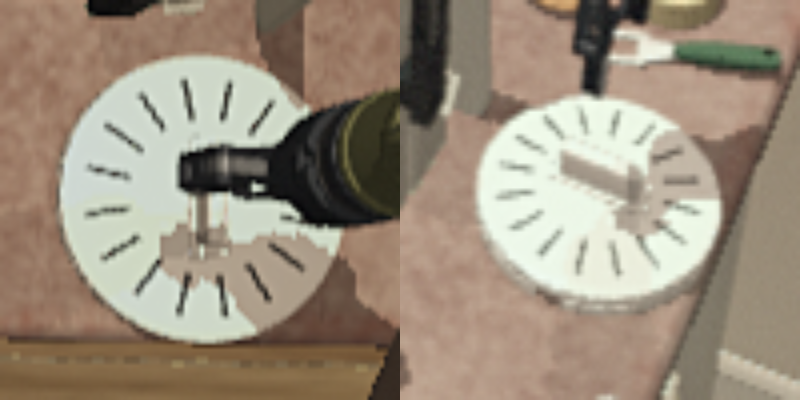

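The gripper hangs over the lid: its fingers show at (185,165) in the left panel, shifted by parallax. The bar is clear at (205,220) left and (600,175) right. I descend and grasp.

Converted, 0.1 m is 0.2, 0.09 m is 0.18, -0.014 rad is -0.0022.

Request:
{"fn": "jog_arm", "kwargs": {"plan": {"aperture":[0.085, 0.085, 0.085, 0.085, 0.085, 0.085], "x":[-0.004, -0.004, -0.004, -0.004, -0.004, -0.004], "y":[-0.012, -0.012, -0.012, -0.012, -0.012, -0.012], "z":[0, 0.07, 0.14, 0.18, 0.2, 0.2], "rx":[0, 0, 0, 0, 0, 0], "ry":[0, 0, 0, 0, 0, 0], "rz":[-0.0022, -0.0022, -0.0022, -0.0022, -0.0022, -0.0022]}}}

```text
time: 9.9
ee_pos: [0.4573, -0.3418, 0.0512]
orientation: [-0.046, -3.137, -0.004]
wrist_force: [-0.7, 0.1, 0.6]
width: 0.0851
grip_force: 0.0
```

Request:
{"fn": "jog_arm", "kwargs": {"plan": {"aperture":[0, 0, 0, 0, 0, 0, 0, 0, 0], "x":[0, 0, 0, 0, 0, 0, 0, 0, 0], "y":[0, 0, 0, 0, 0, 0, 0, 0, 0], "z":[0, 0, 0, 0, 0, 0, 0, 0, 0], "rx":[0, 0, 0, 0, 0, 0, 0, 0, 0], "ry":[0, 0, 0, 0, 0, 0, 0, 0, 0], "rz":[0, 0, 0, 0, 0, 0, 0, 0, 0]}}}

```text
time: 10.65
ee_pos: [0.4594, -0.343, 0.0547]
orientation: [0.045, 3.14, -0.001]
wrist_force: [-1.1, 0.2, 6.4]
width: 0.0145
grip_force: 61.7
```

Gripped at 14.5 mm with 62 N. I lift, pull back from the microwave, then refine the tray pose by fitting a silhouette model in both views.

Units first: shifts go in shares of 500 mm and turns go in shares of 2 pi rad. So -0.2 m is -0.4, -0.17 m is -0.34.

Request:
{"fn": "jog_arm", "kwargs": {"plan": {"aperture":[0, 0, 0, 0, 0, 0, 0, 0], "x":[0, 0.02, 0.06, 0.1, 0.12, 0.12, 0.12, 0.12], "y":[0, 0, 0, 0, 0, 0, 0, 0], "z":[-0.04, -0.1, -0.18, -0.26, -0.34, -0.4, -0.4, -0.4], "rx":[0, 0, 0, 0, 0, 0, 0, 0], "ry":[0, 0, 0, 0, 0, 0, 0, 0], "rz":[0, 0, 0, 0, 0, 0, 0, 0]}}}

```text
time: 11.32
ee_pos: [0.3996, -0.3418, 0.2555]
orientation: [0.046, 3.137, -0.005]
wrist_force: [-0.1, -0.6, -4.4]
width: 0.0151
grip_force: 60.4
```

```bash
cat > fit.py <<'E'
from h import *
def model(i,x,y,yaw,z0=.106,S=8):
    m=np.zeros((420,560),np.uint8);a=np.linspace(0,2*np.pi,73)
    def hull(P):
        q=cv2.convexHull(proj(i,P).astype(np.float32))
        cv2.fillPoly(m,[np.round((q)*S).astype(np.int32)],1,shift=3)
    hull(np.concatenate([np.c_[x+.11*np.cos(a),y+.11*np.sin(a),a*0+z0+z] for z in(0,.036)]))
    for k in range(4):
        t=yaw+np.pi/4+k*np.pi/2;u=np.array([np.cos(t),np.sin(t)]);v=np.array([-u[1],u[0]])
        hull([[*(np.array([x,y])+r*u+w*v),z0+z] for r in(.1,.138) for w in(-.015,.015) for z in(.014,.028)])
    return m>0
from scipy.optimize import minimize
for n in("top","scene"):
    i=get_image(n)
    for d in silhouettes(n,"tray")[:2]:
        M=d["pixels"];M=cv2.morphologyEx(M.astype(np.uint8),cv2.MORPH_CLOSE,np.ones((9,9)))>0
        f=lambda p:-(model(i,p[0]/100,p[1]/100,p[2]/10)&M).sum()/(model(i,p[0]/100,p[1]/100,p[2]/10)|M).sum()
        r=minimize(f,[45.44,15.76,-1.6],method="Nelder-Mead",options=dict(initial_simplex=[[45.4,15.8,-1.6],[46,15.8,-1.6],[45.4,16.4,-1.6],[45.4,15.8,-1.2]]))
        print(n,d["p"],r.fun,r.x[:2]/100,np.degrees(r.x[2]/10))
s=read_state();print(np.round(s["ee_pos"],4),2*np.degrees(np.arctan2(s["orientation"][1],s["orientation"][0])),s["width"],np.round(s["q"],2))
E
python3 fit.py
```

```text
top 0.9 -0.4980688202247191 [0.45382719 0.1597261 ] -9.144398228422135
scene 0.82 -0.9026696329254728 [0.45566535 0.15581503] -9.986337126584026
[ 0.3978 -0.3399  0.2512] -181.64695393752183 0.014360632797854798 [-0.71  0.26 -0.14  1.17  0.   -0.68]
```

Converted, 0.46 m is 0.92, 0.43 m is 0.86, 0.09 rad is 0.0143.

Request:
{"fn": "jog_arm", "kwargs": {"plan": {"aperture":[0, 0, 0, 0, 0, 0, 0, 0, 0, 0, 0, 0], "x":[-0.006, -0.012, -0.02, -0.026, -0.034, -0.04, -0.048, -0.056, -0.062, -0.068, -0.074, -0.08], "y":[0.06, 0.14, 0.22, 0.3, 0.38, 0.46, 0.54, 0.62, 0.7, 0.78, 0.86, 0.92], "z":[0, 0, 0, 0, 0, 0, 0, 0, 0, 0, 0, 0], "rx":[0, 0, 0, 0, 0, 0, 0, 0, 0, 0, 0, 0], "ry":[0, 0, 0, 0, 0, 0, 0, 0, 0, 0, 0, 0], "rz":[0.0019, 0.004, 0.0056, 0.0072, 0.0088, 0.0103, 0.0127, 0.0143, 0.0159, 0.0175, 0.0191, 0.0207]}}}

```text
time: 12.52
ee_pos: [0.451, 0.1207, 0.2518]
orientation: [-0.246, -3.129, 0.0]
wrist_force: [1.0, -0.5, -3.6]
width: 0.0148
grip_force: 60.5
```

```bash
python3 -c "
from h import *
print(delta([.456,.1575,.25],170.4))"
```

```text
[ 0.001  0.037  0.002 -0.    -0.003  0.01 ]
```

Converted, 0.037 m is 0.074, 0.02 m is 0.04, 0.01 rad is 0.0016.

Request:
{"fn": "jog_arm", "kwargs": {"plan": {"aperture":[0, 0, 0, 0, 0, 0], "x":[0.002, 0.002, 0.002, 0.002, 0.002, 0.002], "y":[0.04, 0.074, 0.074, 0.074, 0.074, 0.074], "z":[0, 0, 0, 0, 0, 0], "rx":[0, 0, 0, 0, 0, 0], "ry":[0, 0, 0, 0, 0, 0], "rz":[0.0016, 0.0016, 0.0016, 0.0016, 0.0016, 0.0016]}}}

```text
time: 13.02
ee_pos: [0.4564, 0.1534, 0.2528]
orientation: [-0.267, -3.129, 0.002]
wrist_force: [-0.5, 0.2, -2.9]
width: 0.0146
grip_force: 60.5
```

```bash
python3 -c "
from h import *
print(delta([.456,.1575,.25],170.4));print(delta([.456,.1575,.25],170.4))
i=get_image('top');j=get_image('scene')
cv2.imwrite('pics/place.png',cv2.hconcat([cv2.resize(i['frame'][150:270,190:310,::-1],(400,400)),cv2.resize(j['frame'][150:300,195:345,::-1],(400,400))]))
print(delta([.456,.1575,.25],170.4))"
```

```text
[ 0.001  0.004  0.003 -0.001 -0.002 -0.002]
[ 0.001  0.004  0.003 -0.001 -0.002 -0.002]
[ 0.001  0.004  0.003 -0.    -0.001 -0.003]
```

Converted, 0.035 m is 0.07, 0.004 m is 0.008, -0.002 rad is -0.0003.

Request:
{"fn": "jog_arm", "kwargs": {"plan": {"aperture":[0, 0, 0, 0, 0], "x":[0, 0, 0, 0, 0], "y":[0.008, 0.008, 0.008, 0.008, 0.008], "z":[0, 0.04, 0.07, 0.07, 0.07], "rx":[0, 0, 0, 0, 0], "ry":[0, 0, 0, 0, 0], "rz":[-0.0003, -0.0003, -0.0003, -0.0003, -0.0003]}}}

```text
time: 13.53
ee_pos: [0.457, 0.1579, 0.2183]
orientation: [-0.263, -3.129, 0.001]
wrist_force: [0.2, -0.0, -2.9]
width: 0.0145
grip_force: 60.4
```

Request:
{"fn": "jog_arm", "kwargs": {"plan": {"aperture":[0, 0, 0, 0], "x":[0, 0, 0, 0], "y":[0, 0, 0, 0], "z":[0.008, 0.016, 0.02, 0.02], "rx":[0, 0, 0, 0], "ry":[0, 0, 0, 0], "rz":[0, 0, 0, 0]}}}

```text
time: 13.87
ee_pos: [0.4576, 0.1583, 0.2086]
orientation: [0.262, 3.131, 0.0]
wrist_force: [1.0, 0.3, -3.9]
width: 0.0146
grip_force: 60.5
```

Converted, 0.005 m is 0.01, 0.003 m is 0.006.

Request:
{"fn": "jog_arm", "kwargs": {"plan": {"aperture":[0, 0, 0], "x":[0, 0, 0], "y":[0, 0, 0], "z":[0.006, 0.01, 0.01], "rx":[0, 0, 0], "ry":[0, 0, 0], "rz":[0, 0, 0]}}}

```text
time: 14.12
ee_pos: [0.4574, 0.1584, 0.2033]
orientation: [-0.262, -3.13, -0.0]
wrist_force: [-1.1, 0.7, -3.7]
width: 0.015
grip_force: 60.5
```

Request:
{"fn": "jog_arm", "kwargs": {"plan": {"aperture":[0, 0, 0], "x":[0, 0, 0], "y":[0, 0, 0], "z":[0.004, 0.006, 0.006], "rx":[0, 0, 0], "ry":[0, 0, 0], "rz":[0, 0, 0]}}}

```text
time: 14.37
ee_pos: [0.4575, 0.1585, 0.2004]
orientation: [-0.262, -3.13, -0.001]
wrist_force: [-0.7, 1.5, -3.2]
width: 0.0145
grip_force: 60.5
```

Request:
{"fn": "jog_arm", "kwargs": {"plan": {"aperture":[0, 0, 0], "x":[0, 0, 0], "y":[0, 0, 0], "z":[0.004, 0.006, 0.006], "rx":[0, 0, 0], "ry":[0, 0, 0], "rz":[0, 0, 0]}}}

```text
time: 14.62
ee_pos: [0.4575, 0.1585, 0.1975]
orientation: [-0.262, -3.13, -0.001]
wrist_force: [-1.9, 1.7, -2.8]
width: 0.0146
grip_force: 60.5
```

Converted, 0.002 m is 0.004, 0.001 m is 0.002.

Request:
{"fn": "jog_arm", "kwargs": {"plan": {"aperture":[0, 0, 0], "x":[0, 0, 0], "y":[0, 0, 0], "z":[0.002, 0.004, 0.004], "rx":[0, 0, 0], "ry":[0, 0, 0], "rz":[0, 0, 0]}}}

```text
time: 14.87
ee_pos: [0.4575, 0.1586, 0.1968]
orientation: [0.262, 3.13, 0.001]
wrist_force: [-5.1, 1.8, 5.0]
width: 0.0145
grip_force: 61.6
```

Contact came at TCP z = 0.1968, against 0.1965 expected for home. I release and rise.

Request:
{"fn": "jog_arm", "kwargs": {"plan": {"aperture":[0.06, 0.06, 0.06, 0.06, 0.06, 0.06], "x":[0, 0, 0, 0, 0, 0], "y":[0, 0, 0, 0, 0, 0], "z":[0, 0, 0, 0, 0, 0], "rx":[0, 0, 0, 0, 0, 0], "ry":[0, 0, 0, 0, 0, 0], "rz":[0, 0, 0, 0, 0, 0]}}}

```text
time: 15.37
ee_pos: [0.4579, 0.1583, 0.1957]
orientation: [0.262, 3.13, -0.0]
wrist_force: [-0.3, -0.0, -0.5]
width: 0.0597
grip_force: 0.0
```

Request:
{"fn": "jog_arm", "kwargs": {"plan": {"aperture":[0.06, 0.06, 0.06, 0.06, 0.06, 0.06, 0.06, 0.06, 0.06, 0.06, 0.06, 0.06], "x":[0, 0, 0, 0.06, 0.14, 0.18, 0.18, 0.18, 0.18, 0.18, 0.18, 0.18], "y":[0, 0, 0, 0, -0.08, -0.16, -0.24, -0.32, -0.4, -0.48, -0.56, -0.56], "z":[-0.06, -0.14, -0.22, -0.26, -0.26, -0.26, -0.26, -0.26, -0.26, -0.26, -0.26, -0.26], "rx":[0, 0, 0, 0, 0, 0, 0, 0, 0, 0, 0, 0], "ry":[0, 0, 0, 0, 0, 0, 0, 0, 0, 0, 0, 0], "rz":[0, 0, 0, 0, 0, 0, 0, 0, 0, 0, 0, 0]}}}

```text
time: 16.37
ee_pos: [0.321, -0.108, 0.3259]
orientation: [0.276, 3.129, -0.005]
wrist_force: [0.2, 0.6, -0.5]
width: 0.0603
grip_force: 0.0
```

```bash
python3 - <<'E'
from h import *
i=get_image('top');j=get_image('scene')
cv2.imwrite('pics/final.png',cv2.hconcat([cv2.resize(i['frame'][150:270,190:310,::-1],(400,400),interpolation=cv2.INTER_CUBIC),cv2.resize(j['frame'][160:310,195:345,::-1],(400,400),interpolation=cv2.INTER_CUBIC)]))
E
```

```text
(no output)
```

View pics/final.png

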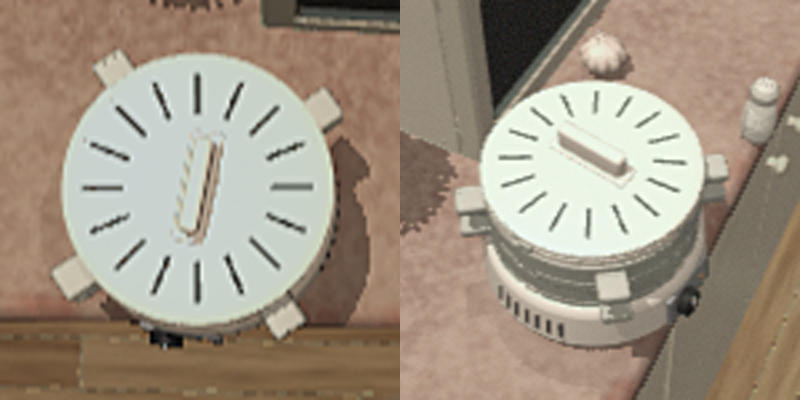

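The lid sits flat and centred, with its bar aligned between the tabs; garlic and salt are undisturbed. One numeric height check before I hand in.

```bash
python3 - <<'E'
from h import *
I=[get_image(n) for n in("top","scene")];N=100
yy,xx=np.mgrid[-N:N+1,-N:N+1]
def ctr(i,z):
    W=np.c_[(.4547-yy/1000).ravel(),(.1577-xx/1000).ravel(),np.full(xx.size,z)]
    uv=proj(i,W).astype(np.float32).reshape(*xx.shape,2)
    g=cv2.cvtColor(cv2.remap(i["frame"],uv[...,0],uv[...,1],cv2.INTER_CUBIC),cv2.COLOR_RGB2GRAY).astype(float)
    g=np.clip(cv2.morphologyEx(g,cv2.MORPH_CLOSE,np.ones((13,13)))-g-15,0,None)
    def sc(x):
        dx=-yy-x[0];dy=-xx-x[1];rr=np.hypot(dx,dy);w=g*((rr>52)&(rr<92))
        return (w*np.exp(16j*np.arctan2(dy,dx))).sum()/w.sum()
    b=max((abs(sc((a,c))),a,c) for a in np.arange(-14,15,1.) for c in np.arange(-14,15,1.))
    return b,np.degrees(np.angle(sc(b[1:])))/16
for z in(.159,.163,.167,.171,.175,.179): print(z,[(round(b[0],2),b[1],b[2],round(p,1)) for b,p in(ctr(i,z) for i in I)])
E
python3 fit.py | tail -1
```

```text
0.159 [(np.float64(0.95), np.float64(2.0), np.float64(1.0), np.float64(1.6)), (np.float64(0.93), np.float64(5.0), np.float64(-6.0), np.float64(1.6))]
0.163 [(np.float64(0.95), np.float64(2.0), np.float64(1.0), np.float64(1.6)), (np.float64(0.93), np.float64(3.0), np.float64(-4.0), np.float64(1.5))]
0.167 [(np.float64(0.95), np.float64(1.0), np.float64(1.0), np.float64(1.6)), (np.float64(0.94), np.float64(2.0), np.float64(-1.0), np.float64(1.6))]
0.171 [(np.float64(0.95), np.float64(1.0), np.float64(1.0), np.float64(1.6)), (np.float64(0.93), np.float64(0.0), np.float64(2.0), np.float64(1.6))]
0.175 [(np.float64(0.95), np.float64(1.0), np.float64(0.0), np.float64(1.6)), (np.float64(0.94), np.float64(-1.0), np.float64(5.0), np.float64(1.6))]
0.179 [(np.float64(0.95), np.float64(0.0), np.float64(0.0), np.float64(1.6)), (np.float64(0.93), np.float64(-3.0), np.float64(8.0), np.float64(1.6))]
[ 0.3227 -0.1015  0.3256] 170.62226099852813 0.05970862388431591 [-0.31 -0.09 -0.34  1.32  0.   -0.14]
```

The two views agree at a disc height of about 0.169 m (home is 0.167, riding 0.175) and a yaw of -9.65°. The lid is home, so I hand in.

```bash
python3 -c "
from plant import manip
print(manip.finish_job())"
```

```text
the job is handed in; nothing more can be done
None
```

The job is handed in at about 17 s, and no verdict came back; by my camera and contact measurements the top tray dropped home, the lid is seated on it, and the robot touches nothing. Salt and garlic look undisturbed, but I did not re-check the mug, which the arm never went near.

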